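Clamp the holder block with the ratchet clamp, two clicks tight

ROBOT

A 6-joint arm with a two-finger parallel gripper is mounted at the origin on a cart in front of the work surface, level with it; the furniture and walls round the work are solid. World frame = base frame: x ahead of the robot, y to its left, z up, the work surface at z = 0. Lengths are in m, angles in rad, forces in N, time in s.
With the tool pointing down it reaches from about 0.375 to 0.925 m from the base axis. Payload 5.7 kg.
Tool frame: the origin (TCP) lies midway between the tips of the shut fingers; the grasp point (between the pads) lies 19 mm behind it; z points along the fingers, x is the direction in which the jaws open and shut, and the axes are right-handed (so a half turn about z gives the same grasp; the last joint's range is limited). The gripper opens to 88 mm and grips with 3 to 60 N. Pads are 20 mm wide; open, the fingers measure 115 mm over their backs; the gripper's body (75 mm by 178 mm) begins 61 mm behind the grasp point.
Start: joints at [-1.306, 0.359, 1.51, -0, 1.272, -0.115], TCP at [0.222, -0.557, 0.223] pointing down, gripper open.
Joint ranges: [-2.97, 2.97], [-1.01, 2.36], [0.21, 2.38], [-0.96, 4.11], [0.2, 2.71], [-2.98, 2.98]. Speed limits (rad/s): [2.39, 2.39, 3.14, 3.14, 3.14, 3.14].

INTERFACE

Orientations are given as a unit quaternion [x, y, z, w].
In Python, from bench import move_ptp, servo_line, goto_joints, move_gripper, sleep, inverse_kinematics, capture, PlanningError, close_job, spot_in, silhouettes, current_clock, current_joint_pos, current_qvel, current_joint_torque, current_position, current_orientation, current_force, current_torque, current_finger_gap gives the robot as it stands. Calls block until the motion is done:
- move_ptp(position, orientation): joint-space move of the TCP to a pose.
- servo_line(position, orientation=None, rate=0.15, contact_N=None): straight line of the TCP; orientation=None keeps the orientation; rate is the mean speed in m/s. With contact_N (N) it stops when the force on the tool has changed by that much, and returns True; else False.
- goto_joints(angles): joint-space move.
- move_gripper(opening): finger opening in m; the grip force is fixed at half the most; returns when the fingers have stopped.
- sleep(seconds).
- inverse_kinematics(position, orientation): joint angles nearest the present ones, or None.
- capture(name): name is "scene" or "top" or "wrist"; returns a dict with "image" (384x512x3 uint8, blue, green, red), "range_z" (384x512 float32, m along the optical axis (not along the pixel's ray), 0 where there is no reading), "intrinsics" (3x3 intrinsics, pixels), "R" (3x3) and "t" (3): a world point X has camera coordinates R X + t. Camera axes: x right, y down, z forward; pixel columns grow to the right and rows downward; lengths in m; the calibration is good to about 2 mm. A picture is of the moment at which its call begins.
A pose or a line that the arm cannot do raises PlanningError and nothing moves.
- close_job(): hands the job in, once; it reports no verdict.
Trained networks look in the newest picture that a camera, given by its name, has taken for a name from the list of things; names that differ only in an ending like _2 or _b are one class to them, and where a whole thing is asked for, a point or a joint stands for the part that bears it (a point fixed in the world has none). Each returns a list of dicts, best first, with "conf" (0 to 1); they miss things now and then, are a little off and sometimes report something else, mostly with a low value. They report only what shows in the picture. A call takes as long as a camera call. They do not tell look-alikes from the thing itself.
- spot_in(camera, query): "xy" ([column, row] in pixels, amid what is visible of it).
- silhouettes(camera, query): "region" (384x512 bool, what is visible of it) and "xy" ([column, row] in pixels, amid what is visible of it).
Readings, each from a call of its own:
- current_clock(): time.
- current_joint_pos(): joint angles.
- current_qvel(): joint speeds.
- current_joint_torque(): joint torques, N m.
- current_position(): TCP position.
- current_orientation(): TCP orientation.
- current_force(): force on the tool from outside, world axes, zero at the start.
- current_torque(): the same for the moment, N m.
- current_finger_gap(): finger opening in m.
Only numpy, scipy, OpenCV 4.12 (cv2) and the standard library are available. Lean on these libraries where they do the work, as an engineer would, in place of code of your own. Each camera call takes 0.05 s, during which the arm holds its last target. There are 200 camera calls.

TASK

Set the aluminium holder block down flat between the jaws of the ratchet clamp and let go of it. Then turn the black knob clockwise until the sprung jaw first presses the block against the fixed jaw, and go on until the pawl has caught on the second tooth after that, no further; let go of the knob. Move the jaw only by the knob, never squeeze the block harder than that needs, and leave the beaker, the glue bottle and the tape roll where they are.

Things in the scene. Friction and masses are not known exactly. Their poses are not given: they have to be found in the camera images.
- clamp: Ratchet clamp fixed to the bench: aluminium base plate 262 x 110 mm, its top 12 mm above the bench. Origin on the bench at the plate's middle; z up, x along the plate from the knob (at x -70 mm) to the jaws. Blue gear housing (top z 32 mm) under a toothed steel wheel; a brass sprung pawl (top z 50 mm) rests on the wheel's +y side, pivot at x -93, y 44 mm.
- seat (a point): Centre of the grey seat (60 x 64 mm along clamp x, y; 14 mm above the bench; axes as the clamp) between the jaws. Jaw pads: 22 mm wide about the centre line, 15 to 31 mm above the bench; the steel behind them 44 mm wide, top 33 mm. The fixed jaw's pad face stands at about +17 mm x; it is set anywhere within 5 mm of that, not measured. The block's metal body belongs on the centre line.
- jaw: Sliding jaw. Origin at the centre of its rubber pad's face while the pad is not pressed in; x points to the fixed jaw. At the start it leaves 29 to 47 mm between the jaws. It advances 12 mm per radian of the knob (3.8 mm a tooth). The pad springs back into the jaw, up to 11 mm; the squeeze on the block grows by about 9.5 N a tooth. Fingers must not push this jaw (10 N at most).
- knob_grip (a point): Middle of the round black knurled knob, on its upright axis, 74 mm above the bench. Knob 36 mm across, 28 mm high (60 to 88 mm above the bench). Below it a stem 20 mm across and the toothed wheel, 58 mm across, 36 to 46 mm above the bench. Any yaw of grasp will do.
- knob (a joint): Turn of the knob in rad, 0 to 4.2, starts at 0 to 0.6; grows clockwise seen from above, which closes the jaw. 20 teeth of 0.314 rad: the pawl holds at whole multiples of that and drops in 0.035 rad past each; let go in between, a loaded knob falls back to the last tooth caught. Turning takes 0.03 to 0.06 Nm free; once the jaw presses, 0.36 Nm more per rad.
- block_center (a point): Centre of the loose holder block, 11 mm above its underside: aluminium block with a black thumb screw at one end, 22 x 52 x 22 mm over all (x, y, z), about 60 g. Along its own y the metal body runs from -8 to +26 mm and the thumb screw (14 mm across, at half height) from -8 to -26 mm. It can be gripped by its two ends, along its y.
- block_metal (a point): Centre of the holder block's metal body (22 x 34 x 22 mm), 9 mm along the block's y from block_center; same axes. Its two sides across x face the jaws; the thumb screw may point to either side of the clamp.
- beaker_1: Loose small glass beaker, 47 mm across, 56 mm high, bystander. Origin at the centre of its underside.
- glue: Loose small white bottle with yellow cap, 28 mm across, 62 mm high, bystander. Origin at the centre of its underside.
- tape: Loose roll of white tape lying flat, 54 mm across, 12 mm high, bystander. Origin at the centre of its underside.
Things that resemble listed ones, but are neither listed nor needed, are in the scene too. Leave any pink or red look-alike of the part that bears block_center alone.

How it is judged:
By the outcome, as a careful person would: the job done as asked, in the order asked, and still so for the second after the job is handed in, with the robot touching nothing.
It also fails if it takes over 69 s, if anything falls off the work surface, if the arm or the gripper's body presses on something with over 40 N, if the wrist force passes 120 N, or if a joint passes its speed limit or range.

## Working session

There is one attempt and no reset: what is moved stays moved. The work goes in short steps, each a Python script; the robot and the scene stay as the last script left them, time stands still between calls to the robot, and variables do not carry over. Pictures are saved under pics/ and viewed, about 8 in all and at most 12, crops included, and the job is handed in when it is done.

```bash
mkdir -p pics; ls; cat > h.py <<'E'
from bench import *
import numpy as np, cv2
def w(c,px,z=None):
    """pixel -> world; at height z, or by range"""
    K,R,t=map(np.array,(c["intrinsics"],c["R"],c["t"]))
    d=np.linalg.solve(K,[px[0],px[1],1.]); o=-R.T@t; dw=R.T@d
    if z is None:
        s=c["range_z"][int(round(px[1])),int(round(px[0]))]
    else: s=(z-o[2])/dw[2]
    return o+s*dw
def cloud(c):
    K,R,t=map(np.array,(c["intrinsics"],c["R"],c["t"]))
    v,u=np.mgrid[0:384,0:512]; Z=c["range_z"]
    P=np.stack([(u-K[0,2])/K[0,0]*Z,(v-K[1,2])/K[1,1]*Z,Z],-1)
    return (P-t)@R
def proj(c,X):
    p=c["intrinsics"]@(c["R"]@np.array(X)+c["t"]); return p[:2]/p[2]
E
python3 - <<'E'
from h import *
a=capture("scene");b=capture("top")
cv2.imwrite("pics/s.png",a["image"]);cv2.imwrite("pics/t.png",b["image"])
for n,c in(("scene",a),("top",b)):
  P=cloud(c)
  print(n,"cam",-c["R"].T@c["t"])
  for q in["clamp","jaw","knob_grip","block_center","block_metal","beaker_1","glue","tape","seat"]:
    try:
      for d in spot_in(n,q)[:3]: print(q,np.round(d["xy"]),round(d["conf"],2),np.round(w(c,d["xy"]),3))
    except Exception as e: print(q,e)
print(current_clock())
E
```

```text
pics
scene cam [0.21918467 0.54878386 0.77903404]
clamp [256. 241.] 0.92 [0.457 0.113 0.032]
jaw [255. 245.] 0.8 [0.451 0.125 0.034]
knob_grip [263. 205.] 0.75 [0.476 0.044 0.071]
block_center [313. 148.] 0.66 [ 0.47  -0.243  0.009]
block_center [336. 161.] 0.53 [ 0.393 -0.212  0.02 ]
block_center [305. 169.] 0.52 [ 0.454 -0.146  0.022]
block_metal [308. 168.] 0.56 [ 0.449 -0.152  0.023]
block_metal [314. 146.] 0.53 [ 0.47  -0.245  0.015]
block_metal [340. 166.] 0.51 [ 0.38  -0.207  0.012]
beaker_1 [203. 226.] 0.66 [0.593 0.12  0.005]
glue [222. 192.] 0.76 [0.592 0.031 0.037]
tape [186. 270.] 0.65 [0.56  0.236 0.01 ]
tape [311. 145.] 0.36 [ 0.475 -0.236  0.022]
tape [256. 246.] 0.25 [0.45  0.126 0.033]
seat [260. 243.] 0.72 [0.445 0.114 0.032]
top cam [4.10856401e-01 5.37010607e-04 1.29109977e+00]
clamp [228. 224.] 0.63 [0.464 0.095 0.023]
clamp [183. 193.] 0.61 [0.549 0.224 0.016]
jaw [221. 226.] 0.78 [0.459 0.113 0.028]
knob_grip [255. 220.] 0.55 [0.474 0.02  0.089]
block_center [353. 218.] 0.46 [ 0.485 -0.251  0.021]
block_metal [319. 224.] 0.52 [ 0.466 -0.155  0.022]
beaker_1 [214. 176.] 0.72 [0.599 0.14  0.005]
glue [229. 225.] 0.69 [0.461 0.093 0.031]
tape [182. 187.] 0.71 [ 0.568  0.229 -0.005]
seat [230. 224.] 0.8 [0.463 0.091 0.027]
1.0
```

View pics/s.png

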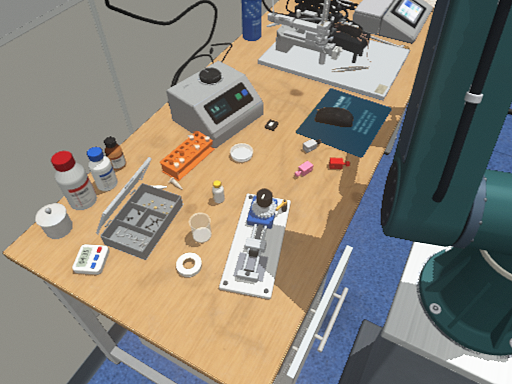

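View pics/t.png

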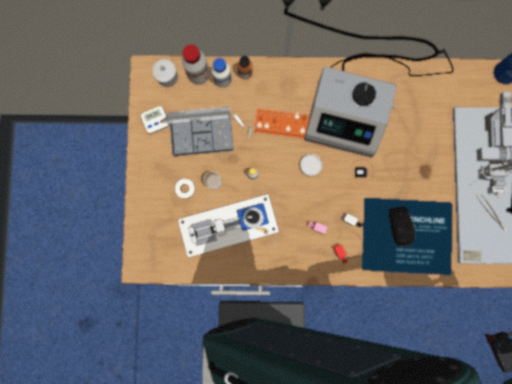

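The scene shows three block-like things: grey at scene px (311,146), pink (304,169) and red (339,162). The aluminium one is the grey one, at about (0.475,-0.245); the clamp is at scene px (256,241). I'll confirm from close by with the wrist camera.

```bash
python3 - <<'E'
from h import *
print(current_orientation(),current_position())
q=[1,0,0,0]
move_ptp([0.44,-0.245,0.22],q)
c=capture("wrist");print(c["R"],-c["R"].T@c["t"],c["intrinsics"][0,0])
big=cv2.resize(c["image"],None,fx=1,fy=1)
P=cloud(c);np.save("blk.npy",P)
for qn in("block_center","block_metal"):
  for d in silhouettes("wrist",qn)[:3]:
    m=d["region"];print(qn,d["xy"],round(d["conf"],2),m.sum(),np.round(w(c,d["xy"]),3),np.round(np.median(P[m],0),3))
move_ptp([0.43,0.10,0.26],q)
e=capture("wrist")
np.savez("cl.npz",P=cloud(e),**e);np.savez("bl.npz",P=P,**c)
for qn in("clamp","jaw","knob_grip","seat","beaker_1","glue"):
  for d in spot_in("wrist",qn)[:2]: print(qn,d["xy"],round(d["conf"],2),np.round(w(e,d["xy"]),3))
cv2.imwrite("pics/wb.png",c["image"]);cv2.imwrite("pics/wc.png",cv2.resize(e["image"],(768,576),interpolation=cv2.INTER_CUBIC))
print(current_clock(),current_joint_pos())
E
```

```text
[ 8.27852116e-01 -5.60946407e-01 -3.70056111e-05 -2.56969683e-05] [ 0.22239973 -0.55722671  0.22262789]
[[ 9.99999256e-01 -4.16272889e-04 -1.14620885e-03]
 [-8.04390412e-05 -9.60402936e-01  2.78614777e-01]
 [-1.21680213e-03 -2.78614478e-01 -9.60402255e-01]] [ 0.43921163 -0.16964243  0.3816737 ] 346.3327824899241
block_center [297.1, 165.3] 0.97 906 [ 0.479 -0.244  0.022] [ 0.477 -0.245  0.021]
block_center [214.9, 139.2] 0.87 897 [ 0.393 -0.217  0.022] [ 0.391 -0.216  0.021]
block_center [279.2, 74.0] 0.57 1066 [ 0.459 -0.153  0.021] [ 0.459 -0.156  0.021]
block_metal [277.8, 77.5] 0.81 1020 [ 0.457 -0.156  0.02 ] [ 0.459 -0.156  0.021]
block_metal [294.4, 167.6] 0.7 909 [ 0.476 -0.247  0.021] [ 0.478 -0.245  0.021]
clamp [383.8, 48.4] 0.6 [0.57  0.223 0.001]
clamp [286.3, 151.1] 0.59 [0.46  0.111 0.032]
jaw [283.4, 144.2] 0.77 [0.456 0.119 0.032]
knob_grip [305.5, 224.7] 0.79 [0.43  0.176 0.422]
seat [280.6, 151.6] 0.72 [0.453 0.111 0.032]
beaker_1 [399.8, 127.0] 0.76 [0.597 0.135 0.002]
glue [402.6, 220.5] 0.59 [0.595 0.032 0.045]
4.225 [ 7.06708708e-02  8.89203083e-02  1.77826661e+00 -5.84282853e-05
  1.27458518e+00  7.16892138e-02]
```

View pics/wb.png

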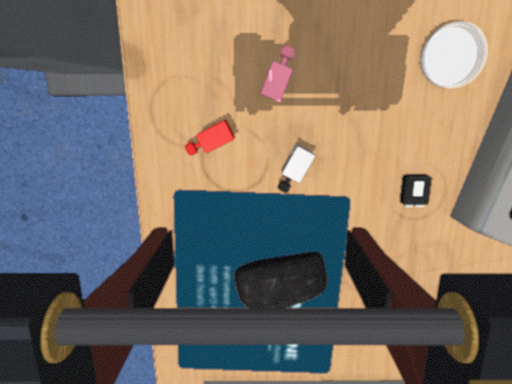

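View pics/wc.png

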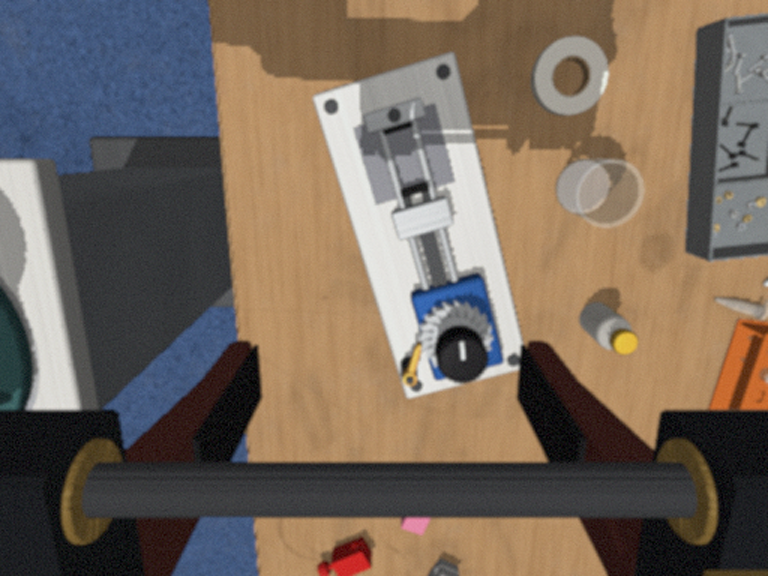

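The close view confirms it: the grey metal block with a black thumb screw is at wrist px (298,164), with the screw at (286,185). Pink (278,80) and red (214,138) are the decoys. In the clamp view, the knob is at big px (461,352), the sliding jaw at (422,215), the fixed jaw at (395,115) and the pawl is on the left. Next I'll fit the poses.

```bash
python3 - <<'E'
from h import *
d=np.load("bl.npz");P=d["P"]
m=(np.hypot(P[...,0]-.477,P[...,1]+.248)<.045)
top=m&(P[...,2]>.017)&(P[...,2]<.03); low=m&(P[...,2]>.006)
for k in(top,low):
  r=cv2.minAreaRect((P[k][:,:2]*1000).astype(np.float32));print(k.sum(),r)
g=d["image"].max(-1); s=low&(g<70); print("screw",s.sum(),np.median(P[s],0)); b=top&(g>140); print("metal",b.sum(),np.median(P[b],0),cv2.minAreaRect((P[b][:,:2]*1000).astype(np.float32)))
d=np.load("cl.npz");P=d["P"]
m=(abs(P[...,0]-.46)<.12)&(P[...,1]>-.06)&(P[...,1]<.26)&(P[...,2]>.008)&(P[...,2]<.016)
n,l,st,_=cv2.connectedComponentsWithStats(m.astype(np.uint8)); i=1+st[1:,4].argmax()
r=cv2.minAreaRect((P[l==i][:,:2]*1000).astype(np.float32));print("plate",st[i],r,np.round(cv2.boxPoints(r)))
k=(P[...,2]>.08)&(P[...,2]<.095)&(np.hypot(P[...,0]-.474,P[...,1]-.02)<.05)
print("knob",k.sum(),cv2.minEnclosingCircle((P[k][:,:2]*1000).astype(np.float32)),P[k].mean(0))
cv2.imwrite("pics/j.png",cv2.resize(d["image"][50:185,210:345],(675,675),interpolation=cv2.INTER_CUBIC))
E
```

```text
684 ((476.60992431640625, -250.9105987548828), (50.53476333618164, 22.171674728393555), 61.66741943359375)
20844 ((473.7802734375, -244.35971069335938), (63.33351135253906, 61.785362243652344), 7.129354000091553)
screw 13103 [ 0.48472078 -0.22616067  0.31015331]
metal 661 [ 0.48042932 -0.24302984  0.02143856] ((480.5283508300781, -243.6432647705078), (34.02199172973633, 22.171674728393555), 61.66741943359375)
plate [  209    35   140   231 12377] ((460.6833801269531, 95.80435180664062), (110.02548217773438, 262.0382995605469), 16.231279373168945) [[371. 206.]
 [444. -45.]
 [550. -15.]
 [477. 237.]]
knob 892 ((481.37677001953125, 25.955114364624023), 18.680147171020508) [0.48066371 0.02784442 0.08692032]
```

View pics/j.png

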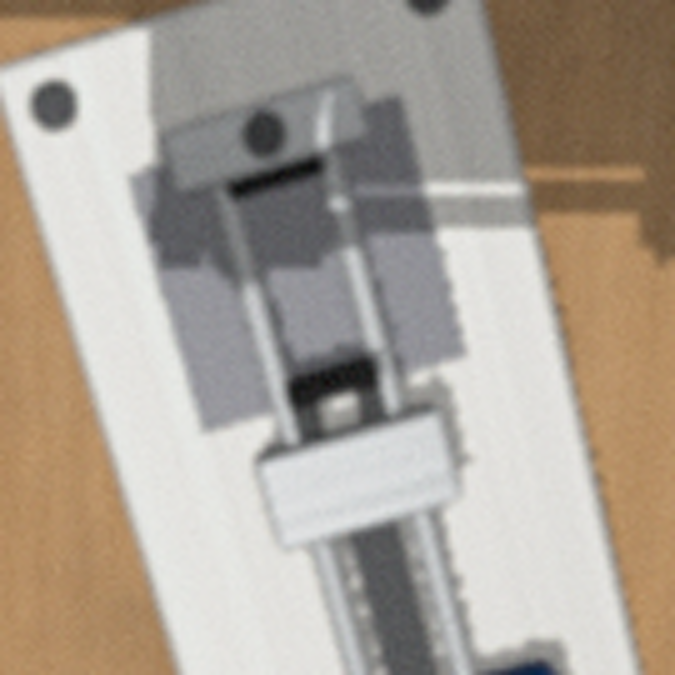

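```bash
python3 - <<'E'
from h import *
d=np.load("cl.npz");P=d["P"].copy()
th=np.deg2rad(106.23);c0=np.array([.4607,.0958]);R=np.array([[np.cos(th),-np.sin(th)],[np.sin(th),np.cos(th)]])
Q=(P[...,:2]-c0)@R*1000;Z=P[...,2]*1000;g=d["image"].mean(-1)
# height map median, rows x, columns y
xs=np.arange(0,120,4);ys=np.arange(-40,41,4)
print("     "+" ".join("%3d"%y for y in ys))
for x in xs:
  row=[]
  for y in ys:
    k=(abs(Q[...,0]-x)<2.2)&(abs(Q[...,1]-y)<2.2)&(Z<60)
    row.append("%3d"%np.median(Z[k]) if k.any() else "  .")
  print("%4d "%x+" ".join(row))
# brightness profile on plane z=31 along centre line
print("profile z=31 (x: grey)")
o=[]
for x in range(20,105):
  v=[]
  for y in(-6,-3,0,3,6):
    X=np.r_[c0+R@np.array([x,y])/1000,.031];p=proj(d,X);v.append(cv2.getRectSubPix(g.astype(np.float32),(1,1),tuple(map(float,p)))[0,0])
  o.append("%d:%d"%(x,np.mean(v)))
print(" ".join(o))
# seat extent from colour on z=14 plane at y=+-27
for yy in(-27,27):
  print(yy," ".join("%d:%d"%(x,cv2.getRectSubPix(g.astype(np.float32),(1,1),tuple(map(float,proj(d,np.r_[c0+R@np.array([x,yy])/1000,.014]))))[0,0]) for x in range(20,120,2)))
E
```

```text
-40 -36 -32 -28 -24 -20 -16 -12  -8  -4   0   4   8  12  16  20  24  28  32  36  40
   0  11  11  11  11  11  12  13  23  12  24  24  24  11  23  12  11  11  12  11  11  11
   4  11  11  11  11  11  11  12  24  11  24  24  24  11  24  11  11  11  11  11  11  11
   8  11  11  11  11  11  11  23  24  21  24  24  24  16  23  16  12  11  11  11  11  11
  12  12  11  11  11  11  31  31  31  31  31  31  31  31  31  32  31  11  11  12  12  11
  16  11  11  11  11  11  31  31  31  32  32  32  31  32  32  32  31  11  11  11  11  11
  20  11  11  11  11  12  32  31  31  32  32  31  31  32  32  32  32  11  12  11  11  11
  24  11  11  11  11  11  31  32  32  32  32  31  32  32  32  31  31  10  11  11  11  11
  28  11  11  11  11  12  32  32  32  32  32  32  32  31  32  31  31  11  11  11  11  11
  32  11  11  11  11  10  28  30  31  31  30  30  29  30  30  30  30  11  11  11  11  12
  36  11  11  11  11  11  12  13  24  25  12  12  12  25  24  11  11  11  11  11  11  11
  40  11  11  11  12  12  12  13  23  25  27  28  25  26  23  13  12  12  12  11  11  11
  44  11  11  12  13  13  13  13  24 
[... 2249 characters left out ...]
1 22:218 24:208 26:217 28:212 30:207 32:215 34:208 36:217 38:225 40:203 42:157 44:145 46:148 48:148 50:146 52:148 54:148 56:147 58:147 60:144 62:147 64:148 66:146 68:146 70:131 72:101 74:95 76:93 78:104 80:124 82:106 84:95 86:97 88:93 90:93 92:97 94:98 96:97 98:98 100:121 102:151 104:153 106:150 108:154 110:152 112:154 114:154 116:155 118:153
27 20:224 22:225 24:225 26:224 28:225 30:225 32:224 34:224 36:225 38:225 40:198 42:156 44:154 46:153 48:152 50:153 52:153 54:151 56:155 58:151 60:154 62:151 64:151 66:152 68:152 70:152 72:151 74:152 76:147 78:123 80:94 82:96 84:96 86:93 88:93 90:91 92:97 94:108 96:120 98:131 100:146 102:209 104:226 106:225 108:226 110:225 112:224 114:225 116:226 118:224
```

Rails at y=±12 mm (top about 24 mm) cross the seat, so I'll lower the block with a contact stop. The fixed pad is at clamp x≈88.6 and the sliding pad at about 48. Picking up the block and placing it.

```bash
cat >> h.py <<'E'
th=np.deg2rad(106.23);c0=np.array([.4607,.0958]);RC=np.array([[np.cos(th),-np.sin(th)],[np.sin(th),np.cos(th)]])
def cw(x,y): return c0+RC@np.array([x,y])/1000
def down(psi): return [np.cos(psi/2),np.sin(psi/2),0,0]
E
python3 - <<'E'
from h import *
p1=np.deg2rad(61.67);p2=np.deg2rad(16.23)
b=np.array([.4763,-.2515])
move_gripper(.072)
move_ptp([*b,.10],down(p1))
servo_line([*b,.006],rate=.1)
move_gripper(.03)
print("gap",current_finger_gap(),current_position())
servo_line([*b,.18],rate=.25)
print("gap",current_finger_gap(),current_force())
t=cw(74.5,0)-.009*np.array([np.cos(p2),np.sin(p2)])
move_ptp([*t,.10],down(p2))
servo_line([*t,.045],rate=.1)
print(current_force())
print(servo_line([*t,.0185],rate=.03,contact_N=5),current_position(),t,current_force(),current_finger_gap(),current_clock())
c=capture("scene");x,y=map(int,proj(c,[*cw(60,0),.02]))
print(x,y);cv2.imwrite("pics/p1.png",cv2.resize(c["image"][y-60:y+60,x-80:x+80],(800,600),interpolation=cv2.INTER_CUBIC))
E
```

```text
gap 0.05171580804081696 [ 0.47658075 -0.25164819  0.00640743]
gap 0.05189531447310845 [-0.1252609   0.09718736 -0.97976347]
[ 0.48873955  0.2965677  -1.00743098]
True [0.43086543 0.16474827 0.02023006] [0.43123638 0.16481554] [-0.2940755   0.18373563  5.43848598] 0.05175786345376351 11.6917
251 260
```

View pics/p1.png

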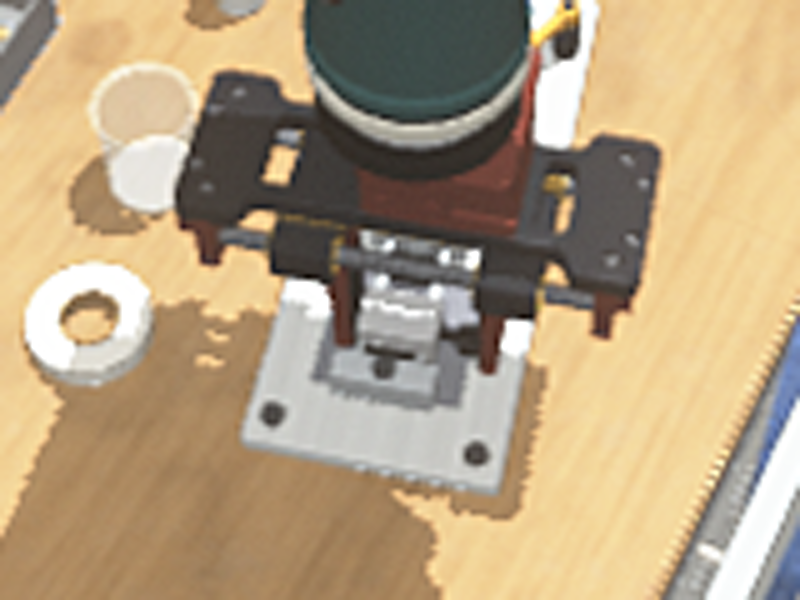

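It stopped at TCP z 0.0202, so the block is on the seat and the rails don't block it. The picture shows the block between the fingers in front of the fixed jaw, at crop px (400,310). Releasing, checking it, then moving over the knob.

```bash
python3 - <<'E'
from h import *
move_gripper(.075)
p=current_position()
servo_line([p[0],p[1],.12],rate=.2)
move_ptp([0.43,0.10,0.26],[1,0,0,0])
d=capture("wrist");P=cloud(d)
Q=(P[...,:2]-c0)@RC*1000;Z=P[...,2]*1000
k=(abs(Z-36)<4)&(abs(Q[...,0]-73)<25)&(abs(Q[...,1])<42)
print("block top",k.sum(),np.percentile(Z[k],[5,50,95]),cv2.minAreaRect(Q[k].astype(np.float32)))
np.savez("cl2.npz",**d)
cv2.imwrite("pics/p2.png",cv2.resize(d["image"][50:270,200:380],(540,660),interpolation=cv2.INTER_CUBIC))
kc=cw(-70,0); psi=1.5
move_gripper(.06)
move_ptp([*kc,.14],down(psi))
print(servo_line([*kc,.057],rate=.08,contact_N=6),current_position(),kc,current_joint_pos(),current_force(),current_torque(),current_clock())
E
```

```text
block top 793 [32.38505519 35.47415319 36.83711261] ((80.56526947021484, 7.138050079345703), (54.821781158447266, 34.94029235839844), 89.59785461425781)
False [0.48067534 0.02857146 0.05738074] [0.48026457 0.02858968] [-8.42197099e-02  4.19484398e-01  1.93650588e+00  1.74175424e-05
  7.84735445e-01 -1.58425440e+00] [ 0.03989729 -0.40460335  0.5711755 ] [ 0.07094451 -0.05402692  0.01462868] 16.8
```

View pics/p2.png

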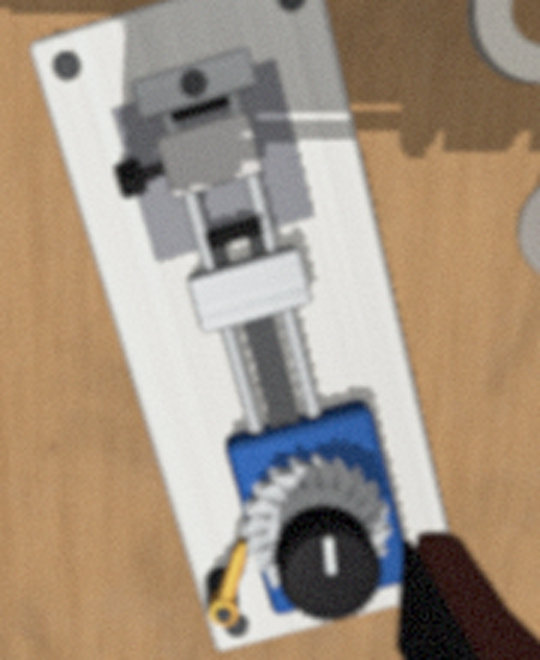

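The block sits square on the centre line (body at crop px (212,150), screw to the left), with the thumb screw clear of the jaws. Next I'll grip the knob and turn it with joint 6 only, logging torque.

```bash
python3 - <<'E'
from h import *
import json
move_gripper(.02);sleep(.2)
print("gap",current_finger_gap(),current_clock())
j0=np.array(current_joint_pos());json.dump(j0.tolist(),open("j0.json","w"))
L=[]
def rd(a):
    L.append((a,current_joint_pos()[5]-j0[5],current_torque()[2],current_joint_torque()[5]))
rd(0)
for a in np.r_[np.arange(.1,1.01,.1),np.arange(1.04,1.9,.04)]:
    q=j0.copy();q[5]+=a;goto_joints(q);rd(a)
    tz=np.array([l[2] for l in L])
    if a>1 and abs(tz[-1]-np.median(tz[2:11]))>.08: break
for l in L: print("%.3f %.4f %.4f %.4f"%l)
print(current_clock(),current_force(),current_finger_gap())
json.dump(L,open("L.json","w"))
E
```

```text
gap 0.03569844066419015 17.5083
0.000 0.0000 0.0630 0.0302
0.100 0.0975 -0.0410 0.3476
0.200 0.1957 -0.0655 0.3251
0.300 0.2949 -0.0175 0.3165
0.400 0.3945 0.0084 0.3201
0.500 0.4942 0.0095 0.2170
0.600 0.5942 -0.0295 0.2207
0.700 0.6942 0.0338 0.2256
0.800 0.7942 -0.0127 0.2196
0.900 0.8942 -0.0263 0.2221
1.000 0.9942 0.0366 0.2249
1.040 1.0339 0.0133 0.0838
1.080 1.0740 0.0141 0.0627
1.120 1.1139 -0.0335 0.0784
1.160 1.1540 0.0229 0.0760
1.200 1.1939 -0.0313 0.0804
1.240 1.2339 -0.0194 0.0784
1.280 1.2739 -0.0215 0.0786
1.320 1.3139 0.0105 0.0821
1.360 1.3539 -0.0465 0.0806
1.400 1.3939 -0.0507 0.0572
1.440 1.4339 -0.0288 0.0754
1.480 1.4739 0.0094 0.0759
1.520 1.5139 0.0224 0.0770
1.560 1.5539 -0.0431 0.0798
1.600 1.5939 -0.0087 0.0826
1.640 1.6339 0.0574 0.0876
1.680 1.6739 0.0522 0.1062
1.720 1.7139 -0.0012 0.1014
1.760 1.7538 0.0226 0.1339
1.800 1.7938 0.0323 0.1491
1.840 1.8338 0.0603 0.1675
1.880 1.8737 0.1076 0.1851
25.5083 [ 5.904201    8.05629904 -5.02349819] 0.035402518896822895
```

Joint-6 torque is clean. The jaw starts to press at about 1.60 rad of turn. The pawl dips show near 1.06, 1.38 and 1.69 rad, so the first catch after contact is at about 1.69 and the second is due at about 2.00. Continuing in fine steps to just past it.

```bash
python3 - <<'E'
from h import *
import json
j0=np.array(json.load(open("j0.json")));L=[]
for a in (1.92,1.95,1.97,1.99,2.01,2.03,2.05):
    q=j0.copy();q[5]+=a;goto_joints(q);L.append((current_joint_pos()[5]-j0[5],current_joint_torque()[5]))
    print("%.4f %.4f"%L[-1])
print(current_clock(),current_force(),current_finger_gap())
c=capture("scene");x,y=map(int,proj(c,[*cw(0,0),.03]))
cv2.imwrite("pics/p3.png",cv2.resize(c["image"][y-60:y+60,x-80:x+80],(800,600),interpolation=cv2.INTER_CUBIC))
E
```

```text
1.9137 0.2028
1.9436 0.1995
1.9635 0.1985
1.9835 0.2071
2.0035 0.2055
2.0235 0.2032
2.0435 0.2019
27.2583 [ 6.96299559  8.70055352 -7.29740177] 0.03521894549339702
```

Torque levels off at about 0.20 from 1.91 rad on, so the fingers may be slipping on the knob. I'll let go (the pawl holds) and measure the knob's true turn from its white mark and the jaw.

```bash
cat > mk.py <<'E'
from h import *
def mark(d):
    """rectify the knob top plane (z .088) to clamp axes, return mark angle cw from clamp x"""
    kc=cw(-70,0);s=4.0;n=160
    src=[];dst=[]
    for x,y in((-20,-20),(20,-20),(20,20),(-20,20)):
        src.append(proj(d,[*(kc+RC@np.array([x,y])/1000),.088]));dst.append((n/2-y*s*.95,n/2-x*s*.95))
    H=cv2.getPerspectiveTransform(np.float32(src),np.float32(dst))
    im=cv2.warpPerspective(d["image"],H,(n,n),flags=cv2.INTER_CUBIC);g=im.mean(-1)
    yy,xx=np.mgrid[:n,:n];k=(g>130)&(np.hypot(xx-80,yy-80)<50)
    nn,l,st,_=cv2.connectedComponentsWithStats(k.astype(np.uint8));i=1+st[1:,4].argmax();k=l==i
    v=np.c_[xx[k],yy[k]].astype(float);m=v.mean(0);e=np.linalg.svd(v-m,full_matrices=False)[2][0]
    if e@(m-80)<0:e=-e
    return np.arctan2(e[0],-e[1]),m-80,k.sum(),im
E
python3 - <<'E'
from mk import *
move_gripper(.06)
p=current_position();servo_line([p[0],p[1],.13],rate=.2)
move_ptp([0.43,0.10,0.26],[1,0,0,0])
d=capture("wrist");np.savez("cl3.npz",**d)
b=dict(np.load("cl2.npz"))
ims=[]
for c in(b,d):
    a,m,n,im=mark(c);print("mark",a,m,n);ims.append(im)
P=cloud(d);Q=(P[...,:2]-c0)@RC*1000;Z=P[...,2]*1000
k=(Z>33.5)&(Z<40)&(abs(Q[...,0]-73)<22)&(abs(Q[...,1])<42)
print("block",cv2.minAreaRect(Q[k].astype(np.float32)))
for c in(b,d):
    P=cloud(c);Q=(P[...,:2]-c0)@RC*1000;Z=P[...,2]*1000
    x=Q[(abs(Z-32)<2)&(abs(abs(Q[...,1])-18)<3)&(Q[...,0]<75)&(Q[...,0]>5)][:,0];print("jaw x",np.percentile(x,[3,50,97]))
J=cv2.resize(d["image"][50:270,200:380],(540,660),interpolation=cv2.INTER_CUBIC)[:600]
cv2.imwrite("pics/p4.png",np.hstack([J,np.vstack([cv2.resize(i,(250,300)) for i in ims])]))
print(current_clock())
E
```

```text
mark 0.15075297636284793 [  3.82644628 -22.62809917] 726
mark 1.9465769115727163 [18.48329049 16.46786632] 389
block ((73.05473327636719, 1.3656606674194336), (33.68547439575195, 43.48371124267578), 89.52729034423828)
jaw x [12.03726939 22.40164141 32.61383193]
jaw x [32.29374081 42.79818585 52.89346185]
29.1333
```

View pics/p4.png

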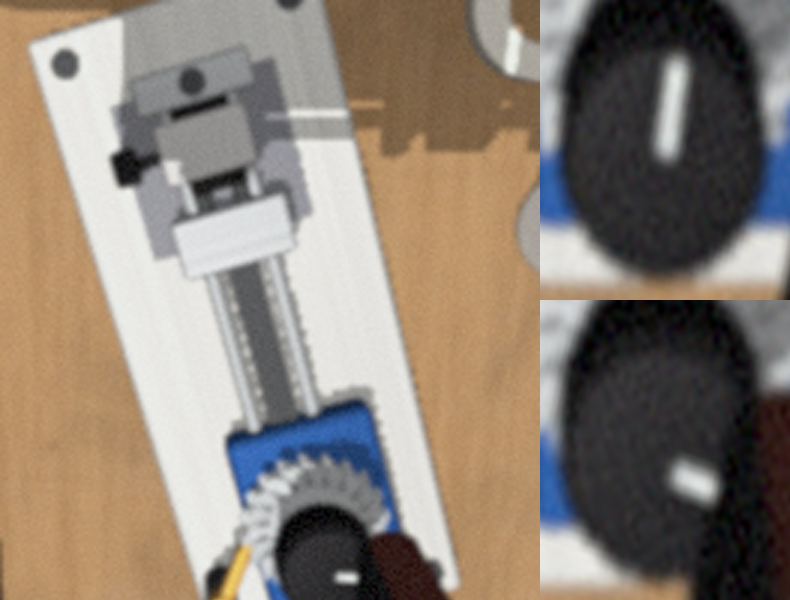

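The jaw advanced 20.4 mm, which is about 1.70 rad, so the knob rests on the first tooth after contact. The fingers did slip before the second; in the picture the pad is against the block and the block has not shifted. The tool felt about 11 N of side load, meaning it was off-centre on the knob and wasting friction. I'll read the mark cleanly, regrip re-centred, and turn with the side load nulled.

```bash
python3 - <<'E'
from mk import *
import json
move_ptp([0.47,-0.05,0.24],[1,0,0,0])
d=capture("wrist");np.savez("cl4.npz",**d)
a,m,n,im=mark(d);print("mark",a,m,n)
P=cloud(d);k=(abs(P[...,2]-.088)<.003)&(np.hypot(P[...,0]-.4805,P[...,1]-.028)<.03)
print("knob",P[k].mean(0),cv2.minAreaRect((P[k][:,:2]*1000).astype(np.float32)))
kc=np.array([.4811,.0291]);psi=.9
move_ptp([*kc,.13],down(psi))
servo_line([*kc,.057],rate=.1,contact_N=6)
f0=np.array(current_force());print("f0",f0,current_position())
move_gripper(.02);sleep(.1)
print("f",np.array(current_force())-f0,current_finger_gap())
L=[];pos=kc.copy()
for i in range(1,6):
    psi-=.04
    servo_line([*pos,.057],down(psi),rate=.02) if 0 else goto_joints(inverse_kinematics([*pos,.057],down(psi)))
    f=np.array(current_force())-f0
    print("%.2f tau %.4f f %s"%(.9-psi,current_joint_torque()[5],np.round(f,1)))
print(current_clock(),psi)
json.dump([*pos,psi,*f0],open("k.json","w"))
E
```

```text
mark 1.8704392853906708 [26.15360502 17.4169279 ] 319
knob [0.48096032 0.02599545 0.08751123] ((480.944580078125, 25.870986938476562), (35.041725158691406, 35.00973129272461), 34.130950927734375)
f0 [0.23522877 0.34152242 0.17964438] [0.4816589  0.02889684 0.05749988]
f [-3.67652138 -6.89184396  5.20709661] 0.03541712414625909
0.04 tau 0.1129 f [-4.4 -7.   5. ]
0.08 tau 0.1296 f [-3.7 -7.   5.5]
0.12 tau 0.1504 f [-3.6 -6.5  5.7]
0.16 tau 0.1684 f [-3.6 -5.4  5.1]
0.20 tau 0.1903 f [-2.3 -5.6  4.6]
33.3333 0.6999999999999998
```

```bash
python3 - <<'E'
from mk import *
import json
*pos,psi,fx,fy,fz=json.load(open("k.json"));pos=np.array(pos);f0=np.array([fx,fy,fz])
for i in range(6):
    if i<2: pos+=np.array([-.0003,-.0006])
    psi-=.04 if i<3 else .03
    goto_joints(inverse_kinematics([*pos,.057],down(psi)))
    f=np.array(current_force())-f0
    print("%.2f tau %.4f f %s"%(.9-psi,current_joint_torque()[5],np.round(f,1)))
print(current_clock(),psi,current_finger_gap(),current_position())
json.dump([*pos,psi,*f0],open("k.json","w"))
E
```

```text
0.24 tau 0.2393 f [-1.5 -3.6  6. ]
0.28 tau 0.2312 f [-2.4 -1.1  6.4]
0.32 tau 0.2338 f [-1.1  0.3  5.5]
0.35 tau 0.2440 f [-1.2 -0.2  5.6]
0.38 tau 0.2556 f [-2.   0.3  5.8]
0.41 tau 0.2706 f [-1.4  0.9  5.5]
34.8333 0.48999999999999966 0.03548948618029434 [0.48089404 0.02822723 0.05738439]
```

Torque now tracks the spring line with no plateau. It implies about 2.07 rad, past the second catch (about 2.00) and well short of the third (about 2.31). Releasing and measuring the mark and jaw.

```bash
python3 - <<'E'
from mk import *
move_gripper(.06)
p=current_position();servo_line([p[0],p[1],.13],rate=.2)
move_ptp([0.47,-0.05,0.24],[1,0,0,0])
d=capture("wrist");ims=[]
for c in(dict(np.load("cl4.npz")),d):
    a,m,n,im=mark(c);ims.append(im);print("mark",a,m,n)
move_ptp([0.43,0.10,0.26],[1,0,0,0])
e=capture("wrist")
for c in(dict(np.load("cl2.npz")),dict(np.load("cl3.npz")),e):
    P=cloud(c);Q=(P[...,:2]-c0)@RC*1000;Z=P[...,2]*1000
    x=Q[(abs(Z-32)<2)&(abs(abs(Q[...,1])-18)<3)&(Q[...,0]<75)&(Q[...,0]>5)][:,0];print("jaw x",np.percentile(x,[3,50,97]))
J=cv2.resize(e["image"][50:250,200:380],(540,600),interpolation=cv2.INTER_CUBIC)
cv2.imwrite("pics/p5.png",np.hstack([J,np.vstack([cv2.resize(i,(250,300)) for i in ims])]))
print(current_clock())
E
```

```text
mark 1.8704392853906708 [26.15360502 17.4169279 ] 319
mark 2.157375523623227 [21.02730375 24.37542662] 293
jaw x [12.03726939 22.40164141 32.61383193]
jaw x [32.29374081 42.79818585 52.89346185]
jaw x [36.04569787 46.58077645 56.4940367 ]
37.3083
```

View pics/p5.png

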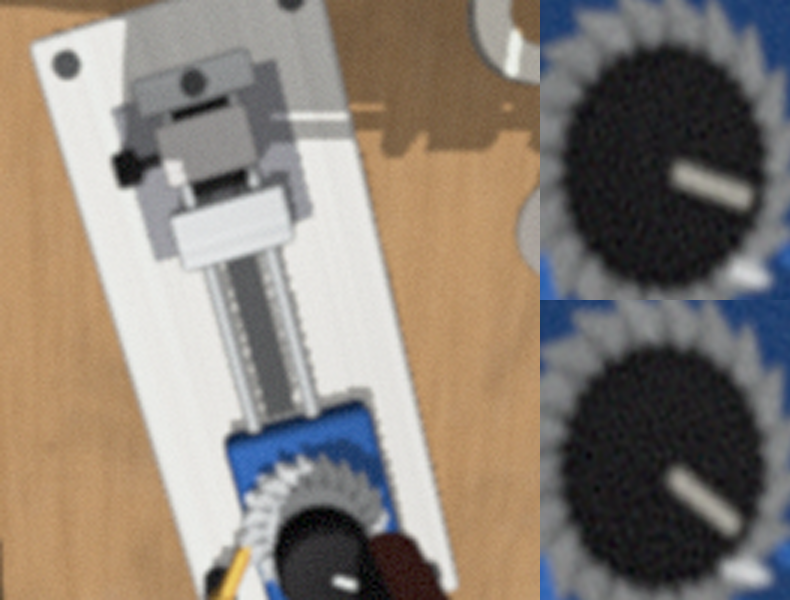

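The jaw advanced another 3.75 mm (one tooth is 3.77) and the mark moved one tooth on, to about 7×0.314 rad. Contact at about 1.79 rad absolute lies between teeth 5 and 6, so tooth 7 is the second tooth after it. The picture shows the block held square and the arm clear. Handing in.

```bash
python3 -c "
from h import *
c=capture('top')
for q in('beaker_1','glue','tape'):
    print(q,[(np.round(d['xy']),round(d['conf'],2)) for d in spot_in('top',q)[:2]])
print(current_force(),current_clock());close_job()"
```

```text
beaker_1 [(array([214., 181.]), 0.84)]
glue [(array([252., 174.]), 0.45)]
tape [(array([183., 188.]), 0.78)]
[ 0.69963815 -0.30734898  1.40172009] 37.5083
the job is handed in; nothing more can be done
```

The block is clamped on the second tooth after contact, and I handed the job in at about 37.5 s of the 69 s allowed.

- **Block:** I set the aluminium block flat on the seat, square on the centre line, and let go. It stayed square through the clamping.
- **First turn:** I turned the knob clockwise and joint torque showed the jaw start to press at about 1.60 rad of turn. The fingers then slipped on the knob before the second tooth. After I let go, the knob rested on the first tooth after contact.
- **Second turn:** I regripped the knob better centred, turned it on through one more tooth and let go.
- **Tooth check:** After the second release the jaw had advanced 3.75 mm, against 3.77 mm for one tooth. The knob mark moved 0.29 rad in that turn against an expected 0.314, and read 2.16 rad, close to the seventh tooth at 2.20. Contact came between the fifth and sixth teeth, so the seventh is the second after it.
- **Bystanders:** The last top view found the tape within a pixel of where it started. The beaker read 5 rows lower than at first; I put that down to detector scatter on clear glass, since the arm never went near it. The first top detection of the glue was wrong, so there is no before-and-after figure for it. Its last position matches the glue bottle in the first top picture.
- **Not confirmed:** I saw no clear torque dip when the pawl caught the second tooth, so that catch rests on the jaw and mark measurements.

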